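# Hold a spring clip open around the edge of a card

### The job

In the copy room, pick up the large steel spring clip by its two handles, squeezing them together so that its jaws spread wide, lift it off the counter and bring it to the upright card in the grey stand. Hold it level, gaping around the middle of the card's free upright edge, the edge well inside the open mouth and touching neither jaw, so that a colleague can slip sheets in before it bites. Finish while still holding the clip open there; do not push the card stand out of place, and leave the stapler, the tape dispenser and the small clip alone.

Things in the scene. Friction and masses are not known exactly. Their poses are not given: they have to be found in the camera images.
- clip: Large bare-steel spring clip, 100 g, lying on its side. Origin: on its pivot pin (40 mm tall, 8 mm thick), at the underside as it lies. +x: from pin out through the mouth; -x: to the handles; z: up along the pin. Both halves swing symmetrically about this frame. The spring needs 4 N on each handle to start opening, 10 N to hold fully open (there it meets a stop); let go, it snaps shut.
- clip_mouth (a point): Point between the jaw lips, 38 mm in front of the pin, at mid-height (20 mm up the pin). Jaws: two plates 40 mm tall; shut, the lips meet 40 mm from the pin; fully open, they are at this point, 21 mm apart inside, the channel behind them at least as wide.
- clip_handles (a point): Point midway between the two handles, 31 mm behind the pin, at mid-height: squeeze here, pads on the outer faces. Handles: flat plates 3 mm thick, 30 mm tall (5 to 35 mm above the underside), ending 45 mm behind the pin. Over their outside: shut, 55 mm at the ends, narrowing to 27 mm at the pin; fully open, parallel, 26 mm.
- clip_left (a joint): Opening of the clip's left (+y) half, rad: 0 shut, 0.30 fully open; each jaw lip moves out about 12 mm over that travel.
- clip_right (a joint): Opening of the clip's right (-y) half, rad: 0 shut, 0.30 fully open; moves the same amount as the left.
- stand: Loose card stand, 1.6 kg: grey base 140 x 90 x 12 mm, two cheeks up to 62 mm high that hold an upright stiff brown card 180 mm long, 3 mm thick, spanning 12 to 138 mm above the counter. Origin: centre of the base's underside. x runs along the card, from its free edge (x = -110 mm, jutting 40 mm in front of the base, nearer the robot) to x = +70 mm; y is across the card.
- card_edge (a point): The middle of the card's free upright edge, 75 mm above the counter (x = -110 mm, y = 0 in the stand's frame).
- stapler: Bystander: desk stapler 130 x 36 x 60 mm, origin at the centre of its underside, long axis x. Leave alone.
- tape: Bystander: black tape dispenser 130 x 55 x 82 mm, origin at the centre of its underside, long axis x. Leave alone.
- small_clip: Bystander: a small steel clip, 47 mm long and 22 mm tall, origin at the underside of its pivot. Leave alone.
Not all that is in view belongs to the job. Of the things that look like the stand, take the one that is nearest to the robot's base at the start.

How it is judged:
By the outcome, as a careful person would: the job done as asked, in the order asked, and still so for the second after the job is handed in, while the arm keeps its last pose, push and grip.
It also fails if it takes over 34 s, if anything falls off the work surface, if the arm or the gripper's body presses on something with over 40 N, if the wrist force passes 120 N, or if a joint passes its speed limit or range.

### The arm

A 6-joint arm with a two-finger parallel gripper is mounted at the origin on the work surface. World frame = base frame: x ahead of the robot, y to its left, z up, the work surface at z = 0. Lengths are in mm, angles in rad, forces in N, time in s.
With the tool pointing down it reaches from about 275 to 750 mm from the base axis. Payload 10.2 kg.
Tool frame: the origin (TCP) lies midway between the tips of the shut fingers; the grasp point (between the pads) lies 19 mm behind it; z points along the fingers, y is the line along which they close (so a half turn about z gives the same grasp; the last joint's range is limited). The gripper opens to 85 mm and grips with 20 to 120 N. Pads are 22 mm wide; open, the fingers measure 114 mm over their backs; the gripper's body (76 mm by 85 mm) begins 54 mm behind the grasp point. The pads swing forward as they close: fully open they stand 13 mm farther back than shut.
Start: joints at [1.1, 0.313, 1.498, -0, 1.331, -0.223], TCP at [128.78, 508.966, 231.294] pointing down, gripper open.
Joint ranges: [-2.94, 2.94], [-0.97, 2.17], [0.19, 2.56], [-1.23, 4.37], [0.02, 3.11], [-2.88, 2.88]. Speed limits (rad/s): [2.39, 2.39, 3.01, 3.14, 3.14, 3.14].

### API

Orientations are given as a unit quaternion [w, x, y, z].
In Python, from rig import ctrl gives the robot as it stands.
- The arm moves only by the tool send_rows, never from a script. Its argument "targets" is a list of rows, each an object with "offset": the shift along the world's x, y, z in cm, a list of three; "spin": the turn about the world's z in rad. A call has 1 to 8 rows; each row is the pose to reach, as a shift and turn from the pose commanded when the call began; what a row does not reach only later rows make up. A row lasts 1/12 s, in which the tool goes at most 41.7 mm and 7.16 degrees, less where a joint would pass 70% of its speed; a pose out of reach is approached as far as the arm can. A call with a gripper value outside its range is refused whole. "grip" is the opening, from 0 (shut) to 1 (fully open), set as the call begins (left out, the last holds). The fingers move at their own pace and stop on an object; "squeeze" is the grip in N (left out, the last holds). Time passes only in rows, so rows that repeat a pose let the fingers close. It gives the time, the measured TCP pose, the force, the opening and the grip force at its end, in the units of the state.
- ctrl.sense(): the state, without advancing time (a new reading comes with each control period).
- ctrl.capture(name): name is "scene" or "side" or "wrist"; returns (picture, depth): 420x560x3 uint8, red, green, blue; 420x560 float32, mm along the optical axis (not along the pixel's ray), 0 where there is no reading.
- ctrl.calibration(name): a dict with "fx", "fy", "cx", "cy" (pixels), "k1" (the pictures are not rectified: a ray, as slopes to the right and down, at radius r is drawn at 1 + k1 r^2 times it, then the intrinsics apply), "view" (4x4, takes a point from world to camera coordinates); the wrist camera has in their place "mount" (4x4, takes a point from camera to tool coordinates, whose origin is the TCP and whose axes are the flange's). Camera axes: x right, y down, z forward; pixel columns grow to the right and rows downward; lengths in mm; the calibration is good to about 2 mm. A picture is of the moment at which its call begins: read the wrist's pose just before it. calibration takes no time and is no camera call.
- ctrl.finish_job(): hands the job in; it is judged then, once.
Trained networks look in the newest picture that a camera, given by its name, has taken for a name from the list of things; names that differ only in an ending like _2 or _b are one class to them, and where a whole thing is asked for, a point or a joint stands for the part that bears it (a point fixed in the world has none). Each returns a list of dicts, best first, with "conf" (0 to 1); they miss things now and then, are a little off and sometimes report something else, mostly with a low value. They report only what shows in the picture. A call takes as long as a camera call. They do not tell look-alikes from the thing itself.
- ctrl.search_frame(camera, query): "box" ([left, top, right, bottom] in pixels, round what is visible of it).
- ctrl.place_of(camera, query): "uv" ([column, row] in pixels: a listed point, or the origin of a listed thing).
The state is a dict: "time_s": time; "joints": joint angles; "dq": joint speeds; "tau": joint torques, N m; "eef_pos": TCP position; "ee_rot": TCP orientation; "force": force on the tool from outside, world axes, zero at the start; "wrist_torque": the same for the moment, N m; "grip_width": opening from 0.0 (shut) to 1.0 (fully open); "grip_force": force on a finger pad.
Only numpy, scipy, OpenCV 4.12 (cv2) and the standard library are available. Lean on these libraries where they do the work, as an engineer would, in place of code of your own. Each camera call takes 0.05 s, during which the arm holds its last target. There are 200 camera calls.

## Working session

There is one attempt and no reset: what is moved stays moved. The work goes in short steps, Python scripts to look and compute and a tool call to move; the robot and the scene stay as the last step left them, time stands still between calls to the robot, and variables do not carry over. Pictures are saved under pics/ and viewed, at most 10 in all, crops included, and the job is handed in when it is done.

Besides the shell and the picture viewer there is one more tool, called after "Request:" as name(argument=value, ...), one argument or row to a line, values as JSON. send_rows: Moves the arm, as the interface text tells. Its arguments: {"type":"object","properties":{"targets":{"type":"array"},"grip":{"type":"number"},"squeeze":{"type":"number"}},"required":["targets"]}

```bash
mkdir -p pics; ls; cat > h.py <<'E'
from rig import ctrl
import numpy as np, cv2
from scipy.spatial.transform import Rotation as R
def ext(n,s=None):
    c=ctrl.calibration(n)
    if 'view' in c: return c,np.linalg.inv(np.array(c['view']))
    s=s or ctrl.sense(); T=np.eye(4); q=s['ee_rot']
    T[:3,:3]=R.from_quat([q[1],q[2],q[3],q[0]]).as_matrix(); T[:3,3]=s['eef_pos']
    return c,T@np.array(c['mount'])
def pix(c,uv):
    K=np.array([[c['fx'],0,c['cx']],[0,c['fy'],c['cy']],[0,0,1.]])
    return cv2.undistortPoints(np.array(uv,float).reshape(-1,1,2),K,np.array([c['k1'],0,0,0.])).reshape(-1,2)
def world(c,T,uv,d):
    p=pix(c,uv); d=np.asarray(d,float).reshape(-1,1)
    return (np.c_[p*d,d])@T[:3,:3].T+T[:3,3]
def onz(c,T,uv,z):
    p=pix(c,uv); r=np.c_[p,np.ones(len(p))]@T[:3,:3].T
    return T[:3,3]+r*((z-T[2,3])/r[:,2:])
def cloud(c,T,dep):
    v,u=np.mgrid[:dep.shape[0],:dep.shape[1]]
    return world(c,T,np.c_[u.ravel(),v.ravel()],dep.ravel()).reshape(*dep.shape,3)
E
python3 - <<'E'
from h import *
s=ctrl.sense();print(s)
ims=[]
for n in ['scene','side','wrist']:
    c,T=ext(n); im,d=ctrl.capture(n); np.savez(f'{n}0.npz',im=im,d=d,T=T)
    cv2.imwrite(f'pics/{n}0.png',im[:,:,::-1]); print(n,T[:3,3].round(),c['fx'])
    for q in ['clip','stand','small_clip','stapler']:
        for b in ctrl.search_frame(n,q): print(q,np.round(b['box']),round(b['conf'],2))
    for q,z in [('clip',0),('clip_mouth',20),('clip_handles',20),('card_edge',75),('stand',0)]:
        for b in ctrl.place_of(n,q): print(q,np.round(b['uv']),round(b['conf'],2),onz(c,T,[b['uv']],z).round())
E
```

```text
pics
{'time_s': 0.0, 'joints': array([ 1.09961043e+00,  3.13444156e-01,  1.49843665e+00,  2.22106614e-05,
        1.33099949e+00, -2.23404471e-01]), 'dq': array([ 4.69521875e-04,  8.60613227e-04, -1.33828033e-03,  8.29975794e-04,
       -4.69114131e-04, -8.98719741e-05]), 'tau': array([ 3.35437238e-03, -4.12256849e+01, -2.59752488e+01,  4.38166376e-05,
        3.92285336e-03, -1.00756012e-05]), 'eef_pos': array([128.64781096, 508.73017865, 230.73822901]), 'ee_rot': array([-2.29270740e-04,  1.23576623e-01,  9.92334824e-01, -6.01713594e-04]), 'force': array([ 0.00618612,  0.4094918 , -0.86271054]), 'wrist_torque': array([ 0.01695445, -0.005907  ,  0.01652313]), 'grip_force': 0.0, 'grip_width': 0.9987942123528046}
scene [1325.  721.  776.] 430.5576148428755
clip [327. 226. 347. 250.] 0.71
stand [356. 262. 442. 326.] 0.6
small_clip [278. 280. 298. 288.] 0.76
small_clip [188. 167. 218. 202.] 0.32
stapler [188. 169. 218. 204.] 0.55
stapler [134. 191. 177. 228.] 0.37
clip [334. 241.] 0.62 [[449. 223.  -0.]]
clip_mouth [337. 241.] 0.71 [[465. 242.  20.]]
clip_mouth [205. 188.] 0.7 [[ 486. -2
[... 399 characters left out ...]
] 0.72
small_clip [278. 166. 301. 182.] 0.54
stapler [372. 325. 426. 406.] 0.9
clip [210. 218.] 0.89 [[437. 223.   0.]]
clip_mouth [218. 203.] 0.61 [[470. 235.  20.]]
clip_mouth [324. 221.] 0.52 [[614.  27.  20.]]
clip_handles [204. 218.] 0.77 [[415. 210.  20.]]
clip_handles [336. 215.] 0.45 [[649.  22.  20.]]
card_edge [324. 222.] 0.96 [[568. -15.  75.]]
card_edge [288. 175.] 0.67 [[616. 154.  75.]]
card_edge [231. 132.] 0.61 [[628. 398.  75.]]
stand [338. 217.] 0.93 [[665.  30.   0.]]
stand [199. 146.] 0.8 [[581. 504.   0.]]
wrist [ 56. 527. 374.] 312.2880293788075
clip [105. 402. 125. 420.] 0.7
clip_mouth [125. 408.] 0.21 [[409. 209.  20.]]
clip_handles [121. 409.] 0.62 [[410. 201.  20.]]
```

View pics/scene0.png

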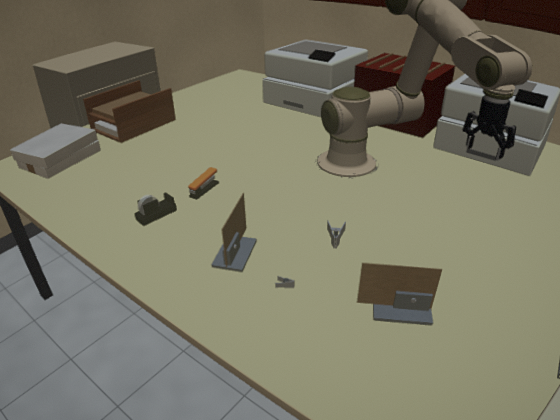

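View pics/side0.png

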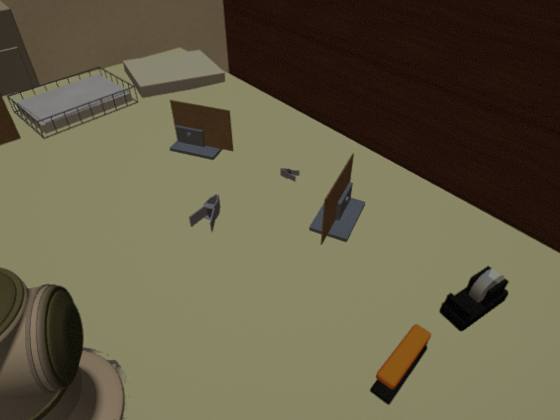

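The scene picture shows the clip at (335,233), mouth away from the robot. The two stands are at (235,245), which is the nearer one, and (403,295). The side picture agrees: clip (207,212), near stand (338,205). The clip is at about (443,223) with yaw ~0.5. The near stand's card edge is at about (571,-15) with yaw ~0.45. I'll move above the handles with the wrist camera towards the mouth.

Request:
send_rows(
  targets=[
    {"offset": [1.4,-1.5,0],"spin": -0.12},
    {"offset": [2.8,-3.0,0],"spin": -0.24},
    {"offset": [4.2,-4.5,0],"spin": -0.36},
    {"offset": [5.6,-6.0,0],"spin": -0.48},
    {"offset": [7.0,-7.5,0],"spin": -0.6},
    {"offset": [8.4,-9.0,0],"spin": -0.72},
    {"offset": [9.8,-10.5,0],"spin": -0.84},
    {"offset": [11.2,-12.0,0],"spin": -0.96},
  ],
  grip=1,
  squeeze=40,
)

```text
time_s: 2.17
eef_pos: [241.3, 388.2, 231.4]
ee_rot: [0.0, 0.57, 0.821, 0.0]
force: [0.1, -0.5, -0.0]
grip_width: 1.002
grip_force: 0.0
```

Request:
send_rows(
  targets=[
    {"offset": [1.4,-1.5,0],"spin": -0.12},
    {"offset": [2.8,-3.0,0],"spin": -0.24},
    {"offset": [4.2,-4.5,0],"spin": -0.36},
    {"offset": [5.6,-6.0,0],"spin": -0.48},
    {"offset": [7.0,-7.5,0],"spin": -0.6},
    {"offset": [8.4,-9.0,0],"spin": -0.72},
    {"offset": [9.8,-10.5,0],"spin": -0.84},
    {"offset": [11.2,-12.0,0],"spin": -0.96},
  ],
)

```text
time_s: 2.83
eef_pos: [353.4, 268.2, 231.4]
ee_rot: [-0.0, 0.885, 0.465, 0.0]
force: [0.9, 0.5, -0.8]
grip_width: 0.999
grip_force: 0.0
```

Request:
send_rows(
  targets=[
    {"offset": [1.4,-1.5,-1],"spin": -0.12},
    {"offset": [2.8,-3.0,-2],"spin": -0.24},
    {"offset": [4.2,-4.5,-3],"spin": -0.36},
    {"offset": [5.6,-6.0,-4],"spin": -0.46},
    {"offset": [5.6,-6.0,-4],"spin": -0.46},
    {"offset": [5.6,-6.0,-4],"spin": -0.46},
  ],
)

```text
time_s: 3.33
eef_pos: [408.9, 208.6, 191.0]
ee_rot: [-0.0, 0.967, 0.254, -0.001]
force: [1.2, -0.1, 0.1]
grip_width: 1.003
grip_force: 0.0
```

```bash
python3 - <<'E'
from h import *
s=ctrl.sense();print(s['time_s'],s['eef_pos'],s['ee_rot'],s['joints'])
n='wrist'
c,T=ext(n,s); print(T.round(2)); im,d=ctrl.capture(n); np.savez('w1.npz',im=im,d=d,T=T)
cv2.imwrite('pics/w1.png',im[:,:,::-1])
P=cloud(c,T,d)
for q,z in [('clip',0),('clip_mouth',20),('clip_handles',20),('card_edge',75)]:
    for b in ctrl.place_of(n,q): print(q,np.round(b['uv']),round(b['conf'],2),onz(c,T,[b['uv']],z).round(1))
m=(d>0)&(P[...,2]>25)&(P[...,2]<50)&(np.hypot(P[...,0]-443,P[...,1]-223)<75)
x=P[m]; print(len(x),x.mean(0),x.min(0),x.max(0))
# top-down map of top faces
g=np.zeros((300,300),np.uint8)
ij=((x[:,:2]-[443,223])*2+150).astype(int); ok=((ij>=0)&(ij<300)).all(1); g[ij[ok][:,1],ij[ok][:,0]]=255
g=cv2.resize(g[::-1],(420,420),interpolation=0)
cv2.imwrite('pics/w1b.png',np.hstack([im[:,:,::-1][:, :],cv2.cvtColor(g,cv2.COLOR_GRAY2BGR)])[:, :800] if 0 else cv2.resize(np.hstack([im[:,:,::-1],cv2.cvtColor(g,cv2.COLOR_GRAY2BGR)]),(800,343)))
E
```

```text
3.3333 [408.87271046 208.55552479 191.02219364] [-1.07847381e-04  9.67207619e-01  2.53986527e-01 -5.04304939e-04] [2.15399843e-01 2.06617779e-01 1.74667227e+00 1.87223934e-04
 1.18931928e+00 1.27252686e+00]
[[ 4.9000e-01 -8.3000e-01 -2.6000e-01  4.7393e+02]
 [-8.7000e-01 -4.7000e-01 -1.4000e-01  2.4478e+02]
 [-0.0000e+00  2.9000e-01 -9.6000e-01  3.3394e+02]
 [ 0.0000e+00  0.0000e+00  0.0000e+00  1.0000e+00]]
clip [277. 149.] 0.8 [[442.9 223.6   0. ]]
clip_mouth [277. 116.] 0.93 [[472.1 240.8  20. ]]
967 [439.72509877 222.63350542  38.30647789] [386.33814781 176.23032714  26.22054404] [477.97828195 246.9027795   42.55812872]
```

View pics/w1b.png

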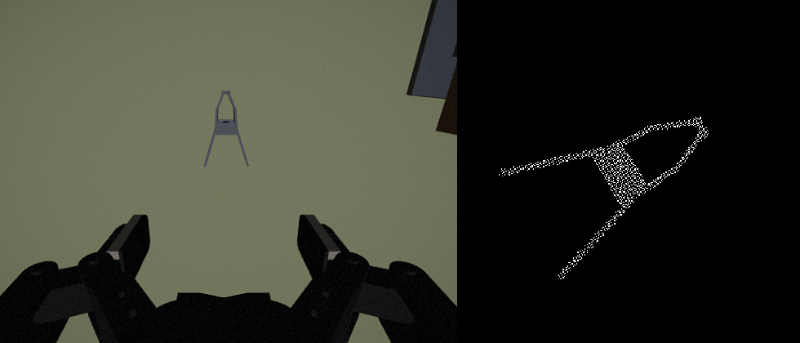

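The wrist picture shows the clip at (227,128), centred and aligned between the fingers. The top-face map gives pin (442,223), yaw 0.517 and length 88 mm, against about 85 mm expected. The squeeze point is therefore (415,208), so I'll descend.

Request:
send_rows(
  targets=[
    {"offset": [0.3,0,-3]},
    {"offset": [0.6,0,-6]},
    {"offset": [0.6,0,-9]},
    {"offset": [0.6,0,-12]},
    {"offset": [0.6,0,-15]},
    {"offset": [0.6,0,-17]},
    {"offset": [0.6,0,-18.8]},
    {"offset": [0.6,0,-18.8]},
  ],
)

```text
invalid input
```

```bash
python3 - <<'E'
from h import *
s=ctrl.sense();print(s['time_s'],s['eef_pos'],s['force'])
n='wrist'
c,T=ext(n,s); im,d=ctrl.capture(n); cv2.imwrite('pics/w2.png',im[:,:,::-1])
for q,z in [('clip',0),('clip_mouth',20),('clip_handles',20)]:
    for b in ctrl.place_of(n,q): print(q,np.round(b['uv']),round(b['conf'],2),onz(c,T,[b['uv']],z).round(1))
E
```

```text
3.5833 [408.49474446 209.5963881  191.7790326 ] [0.16760472 0.99095679 0.08042992]
clip [280. 152.] 0.92 [[441.3 220.6   0. ]]
clip_mouth [280. 118.] 0.58 [[472.3 237.9  20. ]]
```

View pics/w2.png

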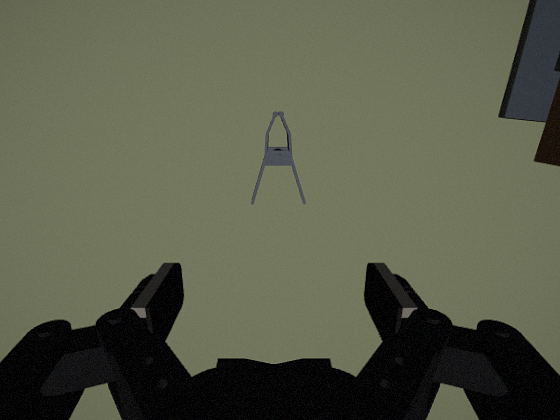

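The picture is unchanged from before, with the clip at (278,155). The call was refused because "spin" is required, so I'll resend with it.

Request:
send_rows(
  targets=[
    {"offset": [0.3,0,-3],"spin": 0},
    {"offset": [0.6,0,-6],"spin": 0},
    {"offset": [0.6,0,-9],"spin": 0},
    {"offset": [0.6,0,-12],"spin": 0},
    {"offset": [0.6,0,-15],"spin": 0},
    {"offset": [0.6,0,-17],"spin": 0},
    {"offset": [0.6,0,-18.8],"spin": 0},
    {"offset": [0.6,0,-18.8],"spin": 0},
  ],
)

```text
time_s: 4.45
eef_pos: [413.0, 208.6, 0.7]
ee_rot: [-0.0, 0.967, 0.254, -0.003]
force: [-0.2, 0.4, -0.4]
grip_width: 0.994
grip_force: 0.0
```

```bash
python3 - <<'E'
from h import *
s=ctrl.sense();print(s['time_s'],s['eef_pos'],s['force'])
n='wrist'
c,T=ext(n,s); im,d=ctrl.capture(n); cv2.imwrite('pics/w3.png',im[:,:,::-1])
for q,z in [('clip',0),('clip_mouth',20),('clip_handles',20)]:
    for b in ctrl.place_of(n,q): print(q,np.round(b['uv']),round(b['conf'],2),onz(c,T,[b['uv']],z).round(1))
E
```

```text
4.45 [412.98868911 208.63334118   0.67320777] [-0.24595172  0.43989172 -0.4170348 ]
clip [276. 206.] 0.81 [[441.  222.7   0. ]]
clip_mouth [275. 130.] 0.73 [[472.6 241.3  20. ]]
```

View pics/w3.png

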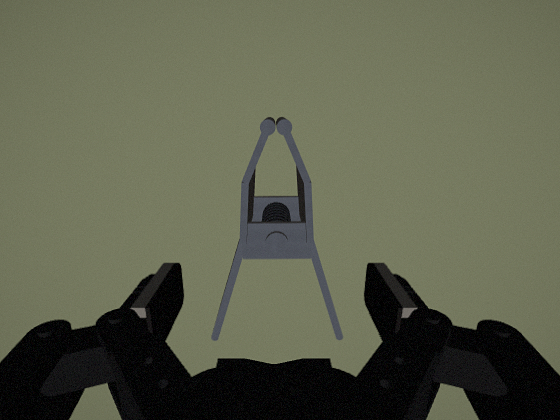

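The clip sits centred between the pads: pin (277,235), handle ends (215,338) and (340,338). I'll close the gripper.

Request:
send_rows(
  targets=[
    {"offset": [0,0,0],"spin": 0},
    {"offset": [0,0,0],"spin": 0},
    {"offset": [0,0,0],"spin": 0},
    {"offset": [0,0,0],"spin": 0},
    {"offset": [0,0,0],"spin": 0},
    {"offset": [0,0,0],"spin": 0},
    {"offset": [0,0,0],"spin": 0},
    {"offset": [0,0,0],"spin": 0},
  ],
  grip=0,
  squeeze=40,
)

```text
time_s: 5.32
eef_pos: [414.8, 209.1, 3.7]
ee_rot: [-0.0, 0.967, 0.254, 0.0]
force: [-3.7, -0.3, 6.7]
grip_width: 0.28
grip_force: 42.1
```

```bash
python3 - <<'E'
from h import *
s=ctrl.sense();print(s['time_s'],s['eef_pos'],s['force'],s['grip_width'],s['grip_force'])
n='wrist'
c,T=ext(n,s); im,d=ctrl.capture(n); cv2.imwrite('pics/w4.png',im[:,:,::-1])
for q,z in [('clip',0),('clip_mouth',20),('clip_handles',20)]:
    for b in ctrl.place_of(n,q): print(q,np.round(b['uv']),round(b['conf'],2),onz(c,T,[b['uv']],z).round(1))
E
```

```text
5.3167 [414.76217629 209.10136836   3.66586768] [-3.65247065 -0.26411653  6.65387179] 0.2800184442828962 42.06694006919861
clip [272. 196.] 0.76 [[445.2 227.    0. ]]
```

View pics/w4.png

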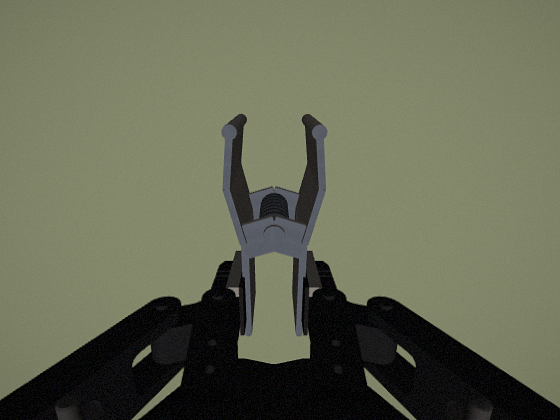

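The clip is fully open: lips at (229,131) and (320,131), symmetric, with a 42 N grip. I'll lift it and measure the card.

Request:
send_rows(
  targets=[
    {"offset": [0,0,0.8],"spin": 0},
    {"offset": [0,0,2],"spin": 0},
    {"offset": [0,0,3.5],"spin": 0},
    {"offset": [0,0,5],"spin": 0},
    {"offset": [0,0,5.5],"spin": 0},
    {"offset": [0,0,5.5],"spin": 0},
  ],
)

```text
time_s: 6.02
eef_pos: [415.5, 209.1, 59.5]
ee_rot: [0.0, 0.967, 0.254, 0.001]
force: [-0.3, -0.8, -0.3]
grip_width: 0.279
grip_force: 41.1
```

```bash
python3 - <<'E'
from h import *
s=ctrl.sense();print(s['time_s'],s['eef_pos'],s['force'],s['grip_width'])
for n in ['scene','side']:
    c,T=ext(n); im,d=ctrl.capture(n); np.savez(f'{n}1.npz',im=im,d=d,T=T)
    P=cloud(c,T,d)
    m=(d>0)&(P[...,2]>68)&(P[...,2]<150)&(np.hypot(P[...,0]-640,P[...,1]-20)<150)
    x=P[m]; 
    l=cv2.fitLine(x[:,:2].astype(np.float32),cv2.DIST_HUBER,0,0.01,0.01).ravel()
    v=l[:2]*np.sign(l[0]); o=l[2:]; t=(x[:,:2]-o)@v; r=(x[:,:2]-o)@[-v[1],v[0]]
    k=abs(r)<6; a,b=np.percentile(t[k],[.5,99.5])
    print(n,len(x),'yaw',np.arctan2(v[1],v[0]),'edge',o+v*a,'far',o+v*b,'len',b-a,'zmax',x[:,2].max(),r.std())
    for q,z in [('card_edge',75),('stand',0),('clip_mouth',75)]:
        for b in ctrl.place_of(n,q): print(q,round(b['conf'],2),onz(c,T,[b['uv']],z).round(1))
    # clip cloud
    g=(d>0)&(P[...,2]>40)&(P[...,2]<110)&(np.hypot(P[...,0]-460,P[...,1]-235)<45); y=P[g]
    if len(y): print('clip z',np.percentile(y[:,2],[1,99]))
E
```

```text
6.0167 [415.45505523 209.13739368  59.45143613] [-0.29651795 -0.84280883 -0.30590446] 0.27928899222501447
scene 593 yaw 0.425621 edge [569.99456251 -13.61551144] far [734.7429376   61.07012858] len 180.88662463115998 zmax 142.4610698130407 0.904114075346064
card_edge 0.69 [[639. 405.  75.]]
card_edge 0.65 [[576.4 -13.8  75. ]]
stand 0.96 [[673.4  38.6   0. ]]
stand 0.58 [[580.1 499.1   0. ]]
clip_mouth 0.49 [[456.7 241.4  75. ]]
clip z [ 59.45786704 107.42856014]
side 678 yaw 0.4259793 edge [564.20090938 -15.65297679] far [728.60398801  58.94714688] len 180.53684045417194 zmax 139.00980011674903 0.739286102789135
card_edge 0.67 [[564.2 -18.1  75. ]]
card_edge 0.6 [[630.8 396.6  75. ]]
stand 0.95 [[669.4  29.2   0. ]]
stand 0.55 [[569.4 500.3   0. ]]
clip_mouth 0.67 [[481.6 252.5  75. ]]
clip z [52.57069985 91.962629  ]
```

Both cameras agree that the card's yaw is 0.426, with the edge near (567,-15) and the length 180 mm as it should be. I'll go to a standoff 120 mm in front of the edge.

Request:
send_rows(
  targets=[
    {"offset": [0.2,-1.5,0],"spin": -0.01},
    {"offset": [0.6,-4.5,0],"spin": -0.02},
    {"offset": [1.1,-7.5,0],"spin": -0.03},
    {"offset": [1.6,-10.5,0],"spin": -0.04},
    {"offset": [2.1,-13.5,0],"spin": -0.05},
    {"offset": [2.6,-16.5,0],"spin": -0.06},
    {"offset": [3.1,-19.5,0],"spin": -0.07},
    {"offset": [3.5,-22,0],"spin": -0.08},
  ],
)

```text
time_s: 7.08
eef_pos: [449.9, -13.0, 58.2]
ee_rot: [0.0, 0.977, 0.215, 0.0]
force: [0.3, 1.2, -1.1]
grip_width: 0.275
grip_force: 41.1
```

Request:
send_rows(
  targets=[
    {"offset": [0.3,-2,0],"spin": -0.007},
    {"offset": [0.6,-4,0],"spin": -0.007},
    {"offset": [0.8,-5.4,0],"spin": -0.007},
    {"offset": [0.8,-5.4,0],"spin": -0.007},
    {"offset": [0.8,-5.4,0],"spin": -0.007},
  ],
)

```text
time_s: 7.5
eef_pos: [457.6, -65.2, 58.0]
ee_rot: [-0.0, 0.977, 0.211, -0.0]
force: [0.2, 0.2, -0.8]
grip_width: 0.275
grip_force: 41.1
```

```bash
cat > m.py <<'E'
from h import *
import sys
s=ctrl.sense();print(s['time_s'],s['eef_pos'],s['ee_rot'],s['force'],s['grip_width'])
yaw=2*np.arctan2(s['ee_rot'][2],s['ee_rot'][1]);print('yaw',yaw)
c,T=ext('wrist',s); im,d=ctrl.capture('wrist'); cv2.imwrite(f'pics/{sys.argv[1]}.png',im[:,:,::-1])
P=cloud(c,T,d)
M=R.from_quat(np.roll(s['ee_rot'],-1)).as_matrix()
L=(P-s['eef_pos'])@M          # tool coords: x ahead, y, z down
L[...,1]*=-1; L[...,2]*=-1    # to the left, up
x=L[(d>0)]; w=P[d>0]
def line(sel,t):
    a=x[sel]; 
    if len(a)<20: print(t,len(a));return
    l=cv2.fitLine(a[:,:2].astype(np.float32),cv2.DIST_HUBER,0,.01,.01).ravel(); v=l[:2]*np.sign(l[0]); q=(a[:,:2]-l[2:])@v
    print(t,len(a),'ang',np.arctan2(v[1],v[0]).round(3),'near end (tool x,y)',(l[2:]+v*np.percentile(q,1)).round(1),'zmax',np.percentile(a[:,2],98).round(1))
far=float(sys.argv[2])
line((w[:,2]>110)&(w[:,2]<150)&(x[:,0]>far)&(abs(x[:,1])<60),'card')
j=(w[:,2]>85)&(w[:,2]<105)&(x[:,0]>35)&(x[:,0]<80)&(abs(x[:,1])<25)
a=x[j]; print('jaw tops',len(a),'x',np.percentile(a[:,0],[1,99]).round(1),'z',np.percentile(w[j][:,2],[2,50,98]).round(1))
for lo in (45,55,63):
    b=a[(a[:,0]>lo)&(a[:,0]<lo+8)]; print(lo,'right y',np.percentile(b[b[:,1]<0,1],[2,98]).round(1) if (b[:,1]<0).any() else '','left y',np.percentile(b[b[:,1]>0,1],[2,98]).round(1) if (b[:,1]>0).any() else '')
E
python3 m.py w5 80
```

```text
7.5 [457.60268461 -65.1996843   58.03522348] [-2.16282513e-04  9.77450696e-01  2.11163534e-01 -2.29647040e-04] [ 0.23966128  0.15949362 -0.75444211] 0.2750750160423468
yaw 0.4255303877859734
card 0
jaw tops 3108 x [35.1 71.3] z [85.6 95.1 98.1]
45 right y [-18.1 -14.8] left y [13.9 17.1]
55 right y [-17.3 -14.5] left y [13.6 16.4]
63 right y [-17.2 -12.7] left y [11.7 16.2]
```

View pics/w5.png

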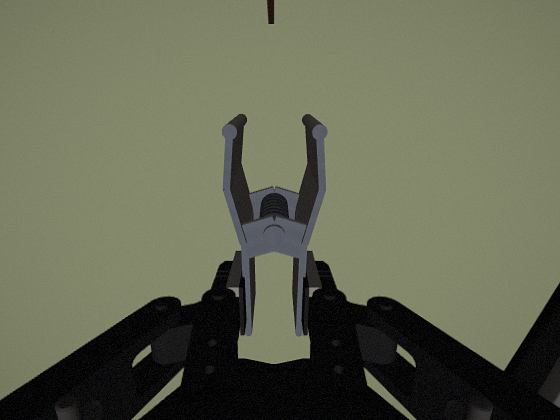

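The wrist picture shows the card's edge at (271,23), practically on the clip's midline (274), and the mouth open. I'll quantify the sideways offset from the card pixels.

```bash
cat >> m.py <<'E'
b=(im[...,0].astype(int)>im[...,2]*1.5)&(im[...,0]>25)&(d>0)
v,u=np.nonzero(b); k=L[b]; 
k=k[(k[:,0]>80)] if far>79 else k
print('brown',len(k)); 
if len(k): print('tool x,y,z pcts',np.percentile(k,[3,50,97],axis=0).round(1).tolist(),'u',u.min(),u.max(),'v',v.max())
E
python3 m.py w5b 80; python3 -c "
import cv2;im=cv2.imread('pics/w5b.png');print(im[10,262:282].tolist())"
```

```text
7.55 [457.47779424 -64.58517197  58.051312  ] [-2.87448621e-04  9.77340456e-01  2.11673005e-01 -3.00035980e-04] [-0.28019075 -0.9730786  -0.4681989 ] 0.274517531416945
yaw 0.42657291017587795
card 0
jaw tops 3111 x [35.1 71.3] z [85.6 95.1 98.1]
45 right y [-18.  -14.8] left y [14.  17.2]
55 right y [-17.2 -14.4] left y [13.6 16.4]
63 right y [-17.2 -12.6] left y [11.7 16.3]
brown 116
tool x,y,z pcts [[119.9, -1.0, -43.0], [120.3, 0.4, -23.2], [120.8, 1.7, -8.0]] u 244 547 v 399
[[104, 132, 129], [102, 131, 127], [103, 134, 129], [102, 128, 125], [105, 133, 130], [105, 133, 130], [107, 137, 132], [58, 77, 79], [7, 15, 24], [14, 21, 31], [17, 29, 35], [2, 18, 25], [10, 17, 29], [12, 22, 31], [112, 143, 135], [106, 135, 131], [101, 130, 126], [102, 130, 126], [105, 133, 128], [103, 132, 126]]
```

The edge is at tool x = 120.3, y = +0.4. The jaws' middle is at y ≈ -0.4, and the mid-height is ≈75. I'll advance 65 mm along the card, shifting about 0.8 mm left.

Request:
send_rows(
  targets=[
    {"offset": [0.7,0.4,0],"spin": 0},
    {"offset": [1.7,0.85,0],"spin": 0},
    {"offset": [2.7,1.3,0],"spin": 0},
    {"offset": [3.7,1.75,0],"spin": 0},
    {"offset": [4.5,2.1,0],"spin": 0},
    {"offset": [5.2,2.45,0],"spin": 0},
    {"offset": [5.7,2.65,0],"spin": 0},
    {"offset": [5.9,2.75,0],"spin": 0},
  ],
)

```text
time_s: 8.27
eef_pos: [517.4, -37.0, 58.2]
ee_rot: [0.0, 0.977, 0.212, 0.0]
force: [0.3, 0.1, -0.8]
grip_width: 0.283
grip_force: 41.1
```

Request:
send_rows(
  targets=[
    {"offset": [0,0,0],"spin": 0},
    {"offset": [0,0,0],"spin": 0},
    {"offset": [0,0,0],"spin": 0},
  ],
)

```text
time_s: 8.52
eef_pos: [516.5, -37.7, 58.3]
ee_rot: [-0.0, 0.977, 0.212, -0.0]
force: [0.0, -0.6, -1.0]
grip_width: 0.273
grip_force: 41.1
```

```bash
python3 m.py w6 45; python3 - <<'E'
from h import *
im,d=ctrl.capture('side'); c,T=ext('side'); cv2.imwrite('pics/s6.png',cv2.resize(im[120:270,240:400,::-1],None,fx=3.5,fy=3.5,interpolation=cv2.INTER_CUBIC))
P=cloud(c,T,d);m=(d>0)&(P[...,2]>100)&(P[...,2]<140)&(np.hypot(P[...,0]-680,P[...,1]-40)<80);x=P[m]
l=cv2.fitLine(x[:,:2].astype(np.float32),cv2.DIST_HUBER,0,.01,.01).ravel();print(np.arctan2(l[1],l[0]),'far',x[:,:2].max(0), l[2:])
E
```

```text
8.5167 [516.47397272 -37.66211481  58.27179218] [-5.92104202e-05  9.77348500e-01  2.11636210e-01 -1.43617749e-04] [ 0.04933344 -0.64128501 -0.97671208] 0.2728639227082422
yaw 0.4264975819397822
card 3254 ang -0.002 near end (tool x,y) [56.   0.2] zmax 81.4
jaw tops 3134 x [35.1 71.3] z [85.6 95.3 98.3]
45 right y [-18.  -14.8] left y [14.  17.2]
55 right y [-17.3 -14.4] left y [13.6 16.4]
63 right y [-17.2 -12.6] left y [11.7 16.2]
brown 3127
tool x,y,z pcts [[56.8, -1.2, 78.9], [76.7, 0.2, 80.1], [92.6, 1.5, 81.3]] u 133 559 v 407
0.4278588 far [704.21691108  47.45152447] [656.22205   25.963926]
```

View pics/w6.png

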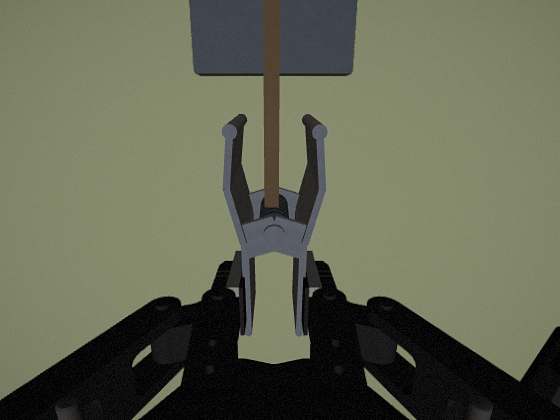

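View pics/s6.png

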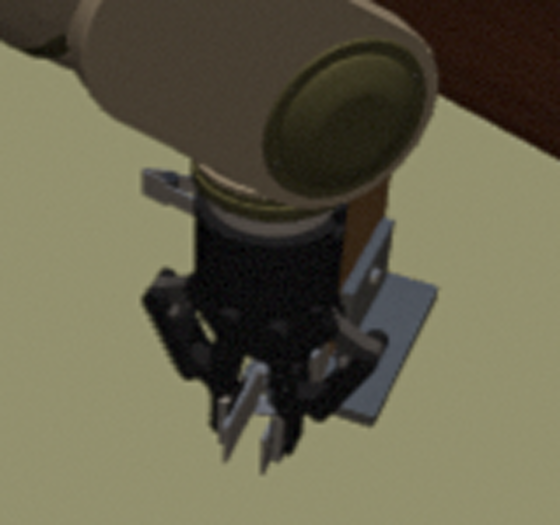

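The wrist picture shows the card (272, rows 0 to 205) centred between the lips at (229,131) and (320,131). The edge is about 14 mm inside the mouth, with about 11 mm clear on each side. The card's yaw is unchanged and there is no contact force. The side picture shows the gripper holding the clip at the stand.

```bash
python3 -c "
from h import *
print(ctrl.finish_job())"
```

```text
the job is handed in; nothing more can be done
None
```

I handed the job in with the clip held fully open and level around the middle of the nearer stand's card edge; my last check put the edge about 14 mm inside the mouth with about 11 mm clear on each side and the stand unmoved, but no verdict came back.

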